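# Re-pin a linear actuator in its fork

## Robot

A 6-joint arm with a two-finger parallel gripper is mounted at the origin on the work surface. World frame = base frame: x ahead of the robot, y to its left, z up, the work surface at z = 0. Lengths are in mm, angles in rad, forces in N, time in s.
With the tool pointing down it reaches from about 400 to 825 mm from the base axis. Payload 7 kg.
Tool frame: the origin (TCP) lies on the centre line of the jaws, within the pads' length; the fingertips stand 11 mm ahead of it and the grasp point (between the pads) lies 8 mm behind it; z points along the fingers, y is the line along which they close (so a half turn about z gives the same grasp; the last joint's range is limited). The gripper opens to 88 mm and grips with 3 to 60 N. Pads are 19 mm wide; open, the fingers measure 130 mm over their backs; the gripper's body (78 mm by 193 mm) begins 47 mm behind the grasp point.
Start: joints at [-0.954, 0.359, 0.012, 0, -1.224, -0.288], TCP at [217.935, -638.826, 204.861] pointing down, gripper open.
Joint ranges: [-3.07, 3.07], [-1.43, 2.12], [-1.02, 1.25], [-3.03, 1.67], [-3.05, -0], [-3.03, 3.03]. Speed limits (rad/s): [2.39, 2.39, 3.01, 3.14, 3.14, 3.14].

## Interface

Orientations are given as a unit quaternion [w, x, y, z].
In Python, from workcell import bot gives the robot as it stands. The module is installed in compiled form; this text tells all that it offers.
- The arm moves only by the tool step_arm, never from a script. Its argument "series" is a list of rows, each an object with "linear": the shift along the tool's x, y, z scaled (see below), a list of three; "spin": the turn about the tool's z scaled (see below). A call has 1 to 12 rows; each row shifts and turns the commanded pose from where the row before left it, along the tool's axes as they then stand; what a row does not reach is not made up. The controller multiplies each number of a shift by 50 cm and each number of a turn by 1.5 rad. A row lasts 1/8 s, in which the tool goes at most 62.5 mm and 10.7 degrees, less where a joint would pass 70% of its speed; a pose out of reach is approached as far as the arm can. A call with a number of a shift or a turn outside -1 to 1 is refused whole. A call with a gripper value outside its range is refused whole. "claw" is the opening, from -1 (shut) to 1 (fully open), set as the call begins (left out, the last holds). The fingers move at their own pace and stop on an object; "squeeze" is the grip in N (left out, the last holds). Time passes only in rows, so rows that do not move let the fingers close. It gives the time, the measured TCP pose, the force, the opening and the grip force at its end, in the units of the state.
- bot.observe(): the state, without advancing time (a new reading comes with each control period).
- bot.read_camera(name): name is "scene" or "top"; returns a dict with "frame" (420x560x3 uint8, blue, green, red), "fovy" (degrees; the focal length in pixels is half the picture's height over the tangent of half this angle, whatever the lens; pixels are square), "cx", "cy" (the principal point, pixels), "eye" and "attitude" of the camera in the world. Camera axes: x right, y down, z forward; pixel columns grow to the right and rows downward; lengths in mm; the calibration is good to about 2 mm. A picture is of the moment at which its call begins. There is no depth.
- bot.sign_off(): hands the job in; it is judged then, once.
The state is a dict: "clock": time; "joints": joint angles; "joint_velocities": joint speeds; "effort": joint torques, N m; "eef_pos": TCP position; "ee_rot": TCP orientation; "wrist_force": force on the tool from outside, world axes, zero at the start; "torque": the same for the moment, N m; "gripper_width": finger opening in mm; "gripper_force": force on a finger pad.
Only numpy, scipy, OpenCV 4.12 (cv2) and the standard library are available. Lean on these libraries where they do the work, as an engineer would, in place of code of your own. Each camera call takes 0.05 s, during which the arm holds its last target. There are 200 camera calls.

## Task

On the jig, pull the slim old pin out of the fork and put it in the blue tray, then draw the actuator's rod out until the hole in its eye is in line with the fork's holes. Take the long pin from the block (not one of the two short ones) and push it down through the fork and the eye until its head is fully home on the fork, then let go. Leave the short pins and the other things on the bench where they are.

Things in the scene. Friction and masses are not known exactly. Their poses are not given: they have to be found in the camera images.
- jig: Fixed jig: dark steel plate 325 x 70 x 12 mm with a linear actuator (44 mm aluminium tube along the plate, top at 68 mm; black rear block to 74 mm) and a steel fork. Origin: bench level under the fork's holes; x along the rod, out of the tube towards the fork; z up. Plate x = -280 to +45 mm, tube's front face x = -130 mm. The plate's top is 12 mm above the bench.
- fork_hole (a point): Centre of the fork's hole at the top face of its upper ear, 62 mm above the bench. Axes as the jig. The fork is two level ears, each 34 mm wide (y), 7 mm thick, x = -18 to +36 mm, undersides at heights 30 and 55 mm, joined by a web at x = 22 to 36 mm; each has a vertical 12 mm hole on the jig's z axis.
- rod (a joint): How far the actuator's rod is drawn out (m, 0 to 0.068), growing towards the fork. At 0.060 the eye's hole is exactly in line with the fork's holes; it slides stiffly (about 3 N) and stays where it is left. The old pin in the fork blocks the eye at about 0.044.
- rod_eye (a point): Centre of the eye at the rod's end: a steel ring 24 mm across and 10 mm thick (heights 41 to 51 mm), with a vertical 12 mm hole. Moves with the rod. Axes as the jig.
- rod_grip (a point): Centre of the top face (height 62 mm) of the dark steel block with flats on the rod, 45 mm behind the eye's centre; moves with the rod. The block is 20 mm long (jig x), 16 mm wide (jig y, the width to grip) and 26 mm tall (its underside at height 36 mm). Axes as the jig.
- old_pin: Slim old steel pin that starts in the fork, head up, resting on the upper ear: shank 7 mm diameter and 36 mm long below a round head 16 mm across and 16 mm tall. Origin: centre of the shank's lower end; z along the pin to the head.
- long_pin: The long steel pin, upright in one of the block's three holes: shank 10 mm diameter, 46 mm long (the last 6 mm tapers to 5 mm) below a round head 20 mm across and 16 mm tall. In the block its head starts 31 mm above the block's top. Origin: centre of the shank's lower end; z along the pin to the head.
- long_pin_neck (a point): Centre of the underside of the long pin's head, 46 mm above its origin along its z. Fully home, it lies at point fork_hole.
- short_pin_a: Short steel pin in the block: like the long pin, with the same head, but a shank of only 22 mm, so that its head stands just 7 mm clear of the block. It must stay there. Origin: centre of the shank's lower end.
- short_pin_b: The other short pin, same as short_pin_a.
- block: Fixed grey plastic block 150 x 50 mm, 30 mm high, with a row of three vertical holes, 12 mm diameter and 15 mm deep, at x = -50, 0 and +50 mm, each holding one pin in any order. Origin: centre of its underside; x along the row.
- tray: Fixed open blue tray, 120 (x) x 100 (y) mm outside and 40 mm high, walls and floor 4 mm. Origin: centre of its underside.
- bottle: Red plastic bottle with a white cap, 38 mm diameter and 112 mm tall, standing. Leave it. Origin: centre of its underside.
- reel: Empty white plastic reel, 54 mm across and 40 mm tall, standing on its flange. Leave it. Origin: centre of its underside.
- driver: Screwdriver with a black handle, 170 mm long, lying along its x with the handle at -x. Leave it. Origin: middle of its length, at its underside.
There are look-alikes about, which are no part of the job. Of the things like the tray, leave any that is brown or red; of the rest the smaller one is meant.

How it is judged (in metres and radians):
On the way, in this order (a step that is already met when the one before it is completed fails the run):
1. the old pin lies in the blue tray (x of old_pin in the frame of tray between -0.06 and 0.06 m and y of old_pin in the frame of tray between -0.05 and 0.05 m and z of old_pin in the frame of tray between 0 and 0.035 m), for 0.2 s.
2. the rod is drawn out so that its eye is in line with the fork's hole (within 6 mm) (horizontal distance between rod_eye and fork_hole below 0.006 m), for 0.1 s.
3. the long pin is through fork and eye, its head home on the fork (z of long_pin_neck in the frame of fork_hole between -0.004 and 0.0025 m and horizontal distance between each of long_pin_neck, long_pin, rod_eye and fork_hole below 0.004 m and angle between long_pin's own z axis and vertical below 0.1 rad), for 0.2 s.
At the end, for the whole second after the job is handed in: The long pin is upright (0.1 rad) through both fork ears and the eye, its head within 2.5 mm of the fork's top, both its ends and the eye's centre within 4 mm of the hole's axis; the old pin is in the tray, its lower end inside the walls and below 35 mm; both pins released and at rest (all of step 1 and all of step 3 and linear speed of long_pin below 0.02 m/s and linear speed of old_pin below 0.03 m/s); the robot touches nothing.
It fails at once if a short pin is moved more than 15 mm from its place in the block (distance of any of short_pin_a, short_pin_b from where it was at the start of the episode above 0.015 m).
It fails at once if the bottle, the reel or the screwdriver is shifted more than 30 mm, or the bottle tipped over (distance of any of bottle, reel, driver from where it was at the start of the episode above 0.03 m or angle between bottle's own z axis and vertical above 0.6 rad).
It also fails if it takes over 72 s, if anything falls off the work surface, if the arm or the gripper's body presses on something with over 40 N, if the wrist force passes 120 N, or if a joint passes its speed limit or range.

## Working session

There is one attempt and no reset: what is moved stays moved. The work goes in short steps, Python scripts to look and compute and a tool call to move; the robot and the scene stay as the last step left them, time stands still between calls to the robot, and variables do not carry over. Pictures are saved under pics/ and viewed, at most 10 in all, crops included, and the job is handed in when it is done.

Besides the shell and the picture viewer there is one more tool, called after "Emit:" as a command line: name --argument value ..., lists and objects as JSON in quotes. step_arm: Moves the arm, as the interface text tells. Shifts and turns lie within -1 to 1; 1 stands for 50 cm of shift or 1.5 rad of turn. Its arguments: {"type":"object","properties":{"series":{"type":"array","items":{"type":"object","properties":{"linear":{"type":"array","items":{"type":"number","minimum":-1,"maximum":1}},"spin":{"type":"number","minimum":-1,"maximum":1}}}},"claw":{"type":"number"},"squeeze":{"type":"number"}},"required":["series"]}

```bash
mkdir -p pics; python3 - <<'E'
from workcell import bot
import cv2
print(bot.observe())
for n in("scene","top"):
    c=bot.read_camera(n); cv2.imwrite(f"pics/{n}0.png",c["frame"]); print(n,{k:v for k,v in c.items() if k!="frame"})
E
```

```text
{'clock': 0.0, 'joints': array([-9.53908612e-01,  3.59443091e-01,  1.10638827e-02, -3.59907843e-04,
       -1.22409119e+00, -2.88107880e-01]), 'joint_velocities': array([-0.00035355, -0.00097287, -0.0016798 , -0.00018295,  0.00077376,
       -0.00072612]), 'effort': array([ 9.13797812e-04, -5.82720208e+01,  2.93062913e+01,  6.99699104e+00,
        6.91094989e-03, -1.58930366e-04]), 'eef_pos': array([ 217.76178497, -638.3572384 ,  203.88679482]), 'ee_rot': array([-2.13797119e-04, -1.63589980e-01,  9.86528048e-01,  8.26770507e-04]), 'wrist_force': array([-0.11329169, -0.05597278, -0.20730653]), 'torque': array([ 0.03390702, -0.00573296,  0.01910779]), 'gripper_force': 0.0, 'gripper_width': 87.72279585406923}
scene {'fovy': 54.62761825217113, 'cx': 277.0307559549633, 'cy': 202.81081085936373, 'eye': array([ 787.00702045, -452.63342835,  767.25581364]), 'attitude': array([-0.28396464,  0.92150654,  0.25364516, -0.07651088])}
top {'fovy': 50.4539022983705, 'cx': 286.16119978817187, 'cy': 210.08213244194158, 'eye': array([ 441.69254547,  -45.69330214, 1231.68423095]), 'attitude': array([-0.0348784 ,  0.7146283 , -0.69803355,  0.02896638])}
```

View pics/scene0.png

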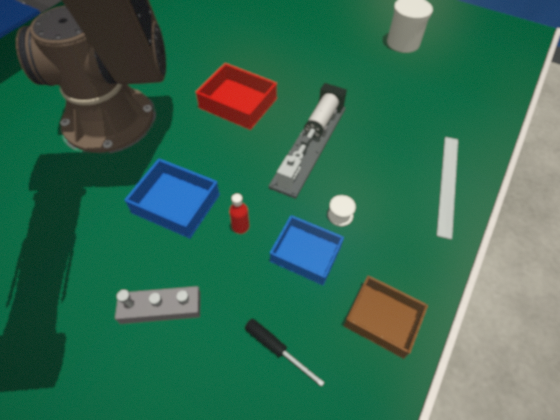

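View pics/top0.png

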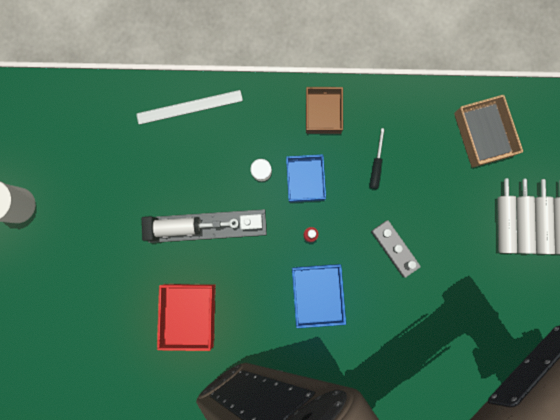

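```bash
cat > h.py <<'E'
import numpy as np,cv2
from scipy.spatial.transform import Rotation as R
from scipy.optimize import least_squares
from workcell import bot
def cam(n):
    c=bot.read_camera(n); q=c["attitude"]; c["R"]=R.from_quat([q[1],q[2],q[3],q[0]]).as_matrix()
    c["f"]=c["frame"].shape[0]/2/np.tan(np.radians(c["fovy"]/2)); return c
def proj(c,P):
    p=(np.atleast_2d(P)-c["eye"])@c["R"]; return p[:,:2]/p[:,2:]*c["f"]+[c["cx"],c["cy"]]
def tri(cs,uvs):
    return least_squares(lambda P:np.concatenate([proj(c,P)[0]-u for c,u in zip(cs,uvs)]),[450,0,40])
def onz(c,uv,z):
    d=c["R"]@np.array([(uv[0]-c["cx"])/c["f"],(uv[1]-c["cy"])/c["f"],1]); return c["eye"]+d*(z-c["eye"][2])/d[2]
def crop(fr,x,y,w,h,k): return cv2.resize(fr[y:y+h,x:x+w],None,fx=k,fy=k,interpolation=cv2.INTER_CUBIC)
E
python3 - <<'E'
from h import *
a=cv2.imread("pics/scene0.png");b=cv2.imread("pics/top0.png")
cv2.imwrite("pics/c1.png",np.vstack([crop(b,140,200,130,45,6),crop(b,365,215,65,50,6)[:, :].copy() if 0 else np.hstack([crop(b,370,215,60,65,5),crop(a,110,280,96,65,5)])[:, :780]]))
cv2.imwrite("pics/c2.png",crop(a,265,80,90,120,5)[:, :])
E
```

```text
(no output)
```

View pics/c1.png

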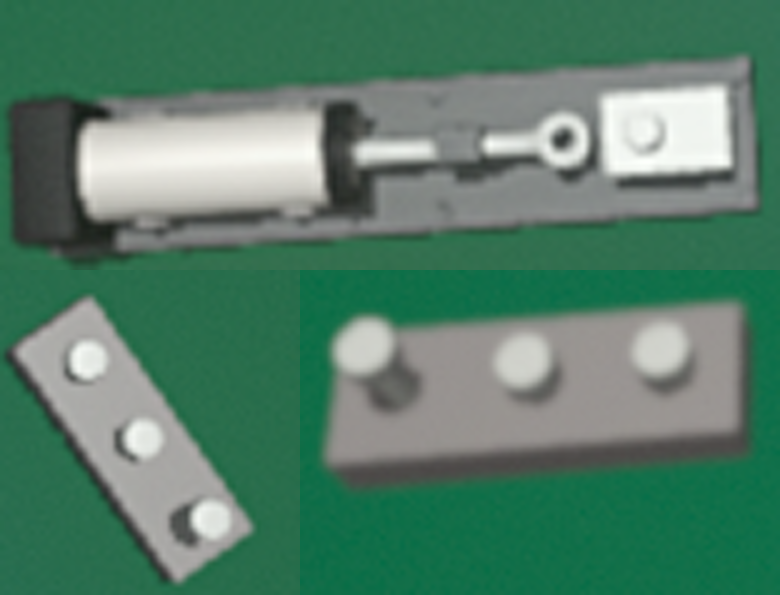

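View pics/c2.png

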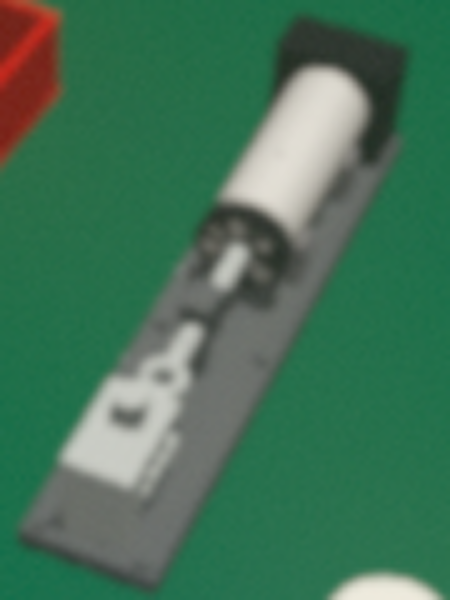

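```bash
python3 - <<'E'
from h import *
a=cam("scene");b=cam("top")
T=lambda u,v:np.array([140+u/6-.42,200+v/6-.42])
B=lambda u,v:np.array([370+u/5-.4,215+(v-270)/5-.4])
S=lambda u,v:np.array([110+(u-300)/5-.4,280+(v-270)/5-.4])
for n,p,q in(("long",B(211,520),S(364,347)),("mid",B(141,440),S(524,361)),("far",B(88,360),S(661,350))):
    r=tri([a,b],[q,p]); z=77 if n=="long" else 53; print(n,r.x.round(1),r.fun.round(2),onz(b,p,z).round(1),onz(a,q,z).round(1))
print("old",onz(b,T(643,131),78).round(1)); print("eye",onz(b,T(563,140),51).round(1))
for p in((602,95),(733,88),(735,170),(603,176)): print("fork",onz(b,T(*p),62).round(1))
for p in((750,57),(757,210)): print("plate",onz(b,T(*p),12).round(1))
for p in((22,530),(158,578)): print("plateS",onz(a,[265+p[0]/5-.4,80+p[1]/5-.4],12).round(1))
print("grip",onz(b,T(460,143),62).round(1))
g=a["frame"].min(2); print(g[140:180,275:305].max())
w=crop(a["frame"],275,140,35,45,12); w=np.clip((w.astype(float)-120)*255/135,0,255)
w2=crop(b["frame"],225,205,42,35,9);w2=np.clip((w2.astype(float)-120)*255/135,0,255)
w2=cv2.copyMakeBorder(w2,0,540-w2.shape[0],0,0,cv2.BORDER_CONSTANT)
cv2.imwrite("pics/c3.png",np.hstack([w,w2]))
# tray corners via colour, both views
for n,c in(("top",b),("scene",a)):
    h=cv2.inRange(cv2.cvtColor(c["frame"],cv2.COLOR_BGR2HSV),(105,150,60),(125,255,255))
    N,l,s,ce=cv2.connectedComponentsWithStats(h)
    for i in range(1,N):
        if s[i,4]>300: print(n,s[i],ce[i].round(1),onz(c,ce[i],20).round(0))
for n,p in(("bottle",(312,234)),("reel",(261,170)),("driver",(378,160))): print(n,onz(b,p,{"bottle":112,"reel":40,"driver":20}[n]).round(0))
E
```

```text
long [ 413.9 -359.6   76.8] [-0.34  0.06 -0.4  -0.32] [ 413.1 -360.6   77. ] [ 414.4 -359.3   77. ]
mid [ 454.2 -330.1   51.1] [-0.29  0.05 -0.33 -0.29] [ 453.4 -330.5   53. ] [ 455.5 -330.1   53. ]
far [ 495.7 -301.6   53.5] [-0.32  0.05 -0.33 -0.32] [ 494.8 -302.5   53. ] [ 495.9 -301.1   53. ]
old [514.2  66.7  78. ]
eye [511.1 104.7  51. ]
fork [530.6  86.8  62. ]
fork [535.   29.4  62. ]
fork [499.   27.5  62. ]
fork [495.   85.2  62. ]
plate [553.4  25.2  12. ]
plate [483.5  20.   12. ]
plateS [486.2  21.7  12. ]
plateS [553.4  30.2  12. ]
grip [508.  148.4  62. ]
197
top [287 155  39  47 382] [307.6 174.1] [652. -91.  20.]
top [292 265  54  63 667] [321.6 298.6] [ 315. -135.   20.]
scene [  0   0  40  37 863] [13.8 14.8] [-575.  180.   20.]
scene [ 467    0   93   27 1349] [527.1   8.8] [ 842. 1074.   20.]
scene [ 126  160   92   77 4271] [173.  197.4] [ 322. -122.   20.]
scene [ 271  217   72   66 2880] [306.2 249.2] [640. -84.  20.]
bottle [ 484. -101.  112.]
reel [657.  36.  40.]
driver [ 696. -284.   20.][ WARN:0@0.940] global loadsave.cpp:1063 imwrite_ Unsupported depth image for selected encoder is fallbacked to CV_8U.
```

View pics/c3.png

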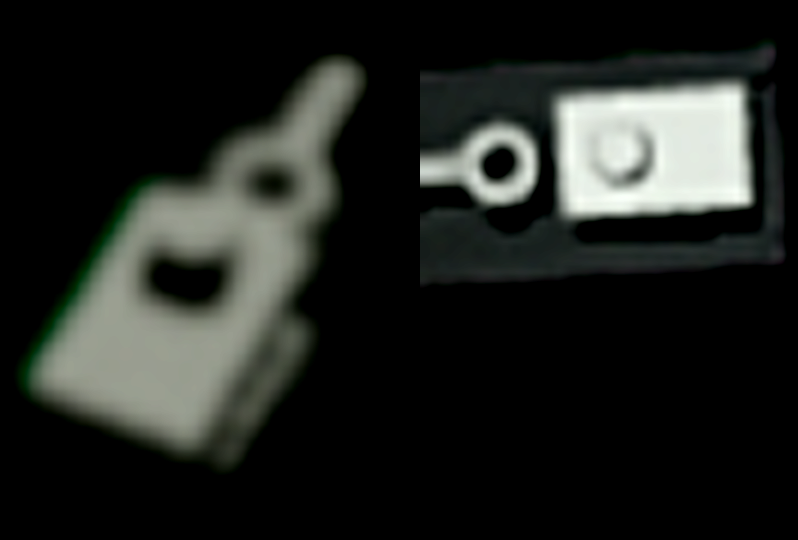

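Both views agree to about 2 mm. The old pin's head is near (514, 67, z 78), and the long pin's head is near (414, -360, z 77), at the robot end of the block. The meant blue tray is the small one near (646, -87). First I'll line the tool up with the jig.

Emit:
step_arm --series '[{"spin":-0.11},{"spin":-0.11},{"spin":-0.11},{"spin":-0.11},{"spin":-0.11},{"spin":-0.11},{"spin":-0.11},{"spin":-0.11},{"linear":[0,0,0]}]' --claw -0.1

```text
invalid input at $.series[0]: expected keys linear, spin
```

```bash
cat >> h.py <<'E'
def go(P):
    s=bot.observe(); q=s["ee_rot"]; M=R.from_quat([q[1],q[2],q[3],q[0]]).as_matrix()
    print("tcp",s["eef_pos"].round(2),"xax",M[:,0].round(3),"z",M[:,2].round(3),"j",s["joints"].round(2),"t",s["clock"],"w",round(s["gripper_width"],1),"F",s["wrist_force"].round(1))
    print("tool delta units/mm",((np.array(P)-s["eef_pos"])@M/500).round(4),((np.array(P)-s["eef_pos"])@M).round(1))
E
python3 -c "
from h import *
go([514.3,66.7,140])"
```

```text
tcp [ 217.83 -638.56  204.28] xax [-0.946 -0.323  0.   ] z [-0.     0.001 -1.   ] j [-0.95  0.36  0.01 -0.   -1.22 -0.29] t 0.2 w 88.0 F [ 0.1 -0.3  0.5]
tool delta units/mm [-1.0166  1.1434  0.1296] [-508.3  571.7   64.8]
```

Emit:
step_arm --series '[{"linear":[0,0,0],"spin":-0.11},{"linear":[0,0,0],"spin":-0.11},{"linear":[0,0,0],"spin":-0.11},{"linear":[0,0,0],"spin":-0.11},{"linear":[0,0,0],"spin":-0.11},{"linear":[0,0,0],"spin":-0.11},{"linear":[0,0,0],"spin":-0.11},{"linear":[0,0,0],"spin":-0.11},{"linear":[0,0,0],"spin":0}]' --claw -0.1

```text
clock: 1.32
eef_pos: [217.9, -638.7, 204.6]
ee_rot: [-0.0, 0.734, -0.679, -0.0]
wrist_force: [0.0, -0.4, -0.0]
gripper_width: 39.2
gripper_force: 0.0
```

```bash
python3 -c "
from h import *
go([514.3,66.7,140])"
```

```text
tcp [ 217.88 -638.71  204.62] xax [ 0.077 -0.997 -0.   ] z [-0.  0. -1.] j [-0.95  0.36  0.01 -0.   -1.22  1.03] t 1.325 w 39.2 F [ 0.  -0.4 -0. ]
tool delta units/mm [-1.3611 -0.6994  0.1297] [-680.5 -349.7   64.8]
```

Emit:
step_arm --series '[{"linear":[-0.085,-0.0437,0],"spin":0},{"linear":[-0.085,-0.0437,0],"spin":0},{"linear":[-0.085,-0.0437,0],"spin":0},{"linear":[-0.085,-0.0437,0],"spin":0},{"linear":[-0.085,-0.0437,0],"spin":0},{"linear":[-0.085,-0.0437,0],"spin":0},{"linear":[-0.085,-0.0437,0],"spin":0},{"linear":[-0.085,-0.0437,0],"spin":0},{"linear":[-0.085,-0.0437,0],"spin":0},{"linear":[-0.085,-0.0437,0],"spin":0},{"linear":[-0.085,-0.0437,0],"spin":0},{"linear":[-0.085,-0.0437,0],"spin":0}]'

```text
clock: 2.82
eef_pos: [440.0, -108.4, 205.2]
ee_rot: [-0.0, 0.733, -0.681, 0.0]
wrist_force: [0.3, -0.3, -0.3]
gripper_width: 39.7
gripper_force: 0.0
```

Emit:
step_arm --series '[{"linear":[-0.085,-0.0437,0.03],"spin":0},{"linear":[-0.085,-0.0437,0.03],"spin":0},{"linear":[-0.085,-0.0437,0.03],"spin":0},{"linear":[-0.085,-0.0437,0.03],"spin":0},{"linear":[0,0,0],"spin":0},{"linear":[0,0,0],"spin":0}]'

```text
clock: 3.58
eef_pos: [513.2, 66.3, 144.7]
ee_rot: [0.0, 0.734, -0.68, -0.0]
wrist_force: [0.4, -0.5, 0.2]
gripper_width: 39.4
gripper_force: 0.0
```

```bash
python3 - <<'E'
from h import *
go([514.3,66.7,75])
a=cam("scene");b=cam("top")
print("old scene",onz(a,[290.4,159.1],78))
cv2.imwrite("pics/c4.png",np.hstack([crop(a["frame"],260,90,80,100,5),crop(b["frame"],215,180,80,100,5)])[:, :800])
E
```

```text
tcp [513.17  66.26 144.71] xax [ 0.076 -0.997  0.   ] z [-0.001 -0.    -1.   ] j [ 0.51  0.15 -0.42 -0.   -1.   -0.43] t 3.575 w 39.4 F [ 0.4 -0.5  0.2]
tool delta units/mm [-0.0008 -0.0024  0.1394] [-0.4 -1.2 69.7]
old scene [515.09543493  66.82316404  78.        ]
```

View pics/c4.png

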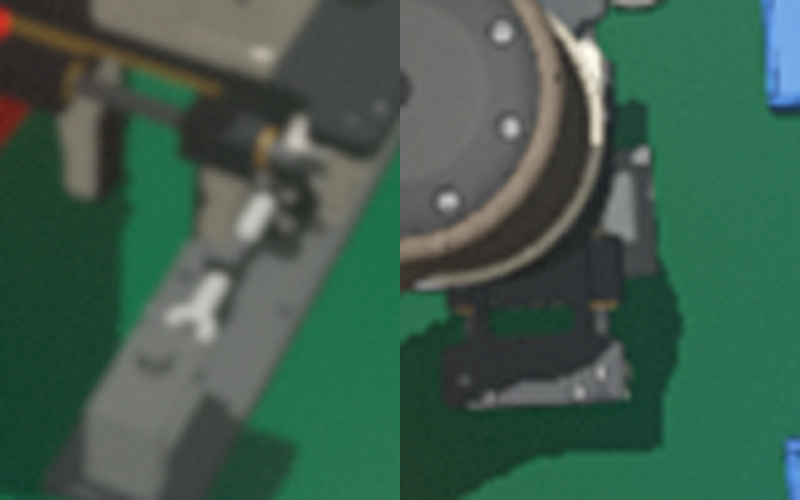

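Emit:
step_arm --series '[{"linear":[-0.001,-0.003,0.045],"spin":0},{"linear":[0,0,0.045],"spin":0},{"linear":[0,0,0.03],"spin":0},{"linear":[0,0,0.02],"spin":0},{"linear":[0,0,0],"spin":0}]'

```text
clock: 4.3
eef_pos: [514.7, 66.6, 74.6]
ee_rot: [0.0, 0.734, -0.679, -0.0]
wrist_force: [0.2, 0.2, -0.4]
gripper_width: 39.2
gripper_force: 0.0
```

Emit:
step_arm --series '[{"linear":[0,0,0],"spin":0},{"linear":[0,0,0],"spin":0},{"linear":[0,0,0],"spin":0},{"linear":[0,0,0],"spin":0},{"linear":[0,0,0],"spin":0}]' --claw -1 --squeeze 20

```text
clock: 4.92
eef_pos: [515.0, 67.0, 74.9]
ee_rot: [-0.0, 0.734, -0.679, 0.0]
wrist_force: [0.4, -0.6, 0.9]
gripper_width: 1.0
gripper_force: 0.0
```

```bash
python3 -c "
from h import *
go([514.3,66.7,75])
a=cam('scene')
cv2.imwrite('pics/c5.png',crop(a['frame'],250,100,80,100,5))"
```

```text
tcp [514.96  67.    74.91] xax [ 0.078 -0.997 -0.   ] z [ 0.  0. -1.] j [ 0.51  0.23 -0.5  -0.   -0.84 -0.43] t 4.925 w 1.0 F [ 0.4 -0.6  0.9]
tool delta units/mm [ 0.0005  0.0014 -0.0002] [ 0.2  0.7 -0.1]
```

View pics/c5.png

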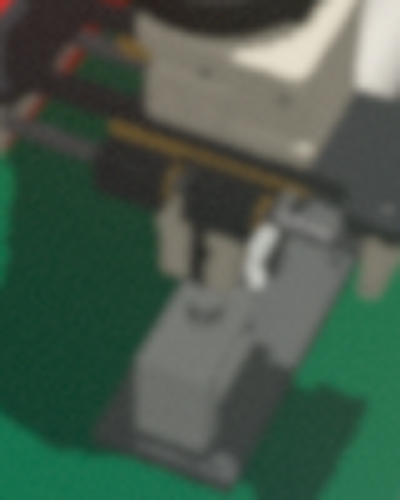

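```bash
python3 -c "
from h import *
a=cam('scene');b=cam('top')
print(proj(a,[[515,67,64],[515,67,78],[515,67,62]]), proj(b,[[515,67,64],[515,67,78]]), a['f'],b['f'])
# table edge straightness, top view
g=b['frame'].astype(int); 
for u in range(5,560,60):
    col=g[30:110,u]; w=np.argmax(np.abs(np.diff(col[:,1]-col[:,2]))); print(u,30+w,end=' ; ')
print()
h=cv2.cvtColor(a['frame'],cv2.COLOR_BGR2HSV)
m=cv2.inRange(h,(40,80,20),(95,255,255))
for v in range(50,420,40): print(v,np.where(m[v])[0].max(),end=' ; ')
"
```

```text
[[290.2131142  163.10008927]
 [290.40207998 159.03041892]
 [290.18651051 163.67304079]] [[247.16981616 221.44535289]
 [246.66044676 221.09519809]] 406.62705569595363 445.7283754230045
5 66 ; 65 68 ; 125 69 ; 185 70 ; 245 71 ; 305 72 ; 365 73 ; 425 74 ; 485 98 ; 545 77 ; 
50 547 ; 90 533 ; 130 519 ; 170 505 ; 210 490 ; 250 476 ; 290 462 ; 330 448 ; 370 434 ; 410 420 ;
```

```bash
python3 - <<'E'
from h import *
a=cam('scene')
M=np.array([[.077,-.997,0],[-.997,-.077,0],[0,0,-1]]).T
def box(t,w):
    P=[]
    for s in(1,-1):
        for x in(-9.5,9.5): 
            for d in(0,21*0+12): P.append(np.array(t)+M@[x,s*(w/2+d),11])
    return proj(a,P)
print(((box([513.17,66.26,144.7],39.4)-[260,90])*5+2).round(0))
print(((box([515,67,74.9],1)-[250,100])*5+2).round(0))
t=proj(a,[np.array([514.5,67,z])+[8*np.cos(k),8*np.sin(k),0] for z in(62,78) for k in np.arange(0,6.28,.785)])
print(((t-[250,100])*5+2).round(0))
cv2.imwrite('pics/c6.png',crop(a['frame'],265,125,50,50,12))
E
```

```text
[[121. 230.]
 [ 96. 221.]
 [101. 260.]
 [ 76. 250.]
 [205. 261.]
 [232. 270.]
 [187. 291.]
 [213. 301.]]
[[211. 303.]
 [187. 294.]
 [193. 332.]
 [169. 323.]
 [213. 303.]
 [237. 313.]
 [195. 333.]
 [219. 342.]]
[[217. 327.]
 [219. 317.]
 [211. 308.]
 [197. 307.]
 [187. 313.]
 [185. 323.]
 [193. 332.]
 [207. 333.]
 [219. 304.]
 [220. 293.]
 [212. 285.]
 [198. 283.]
 [187. 290.]
 [186. 300.]
 [194. 309.]
 [208. 310.]]
```

View pics/c6.png

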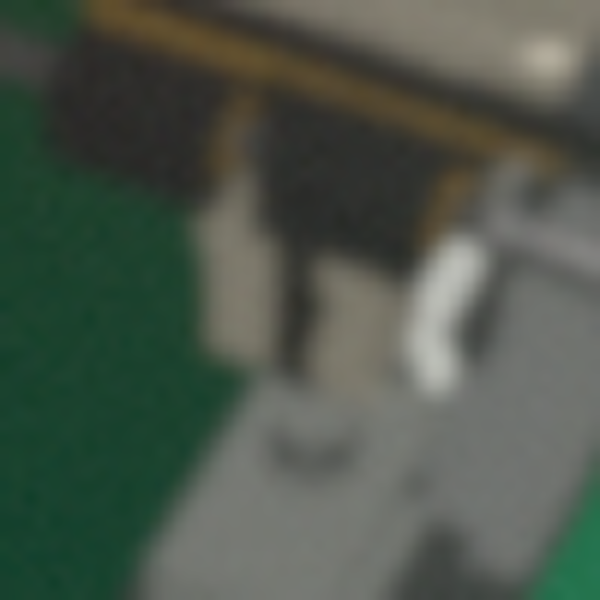

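The lens is straight and both views put the head where I aimed. But the closed fingers show about 10 px too high in the scene view. That matches fingertips roughly 35 mm higher than reported, because a sideways error would also shift u. I'll test it: open slightly, go down carefully and close again.

Emit:
step_arm --series '[{"linear":[0,0,0],"spin":0},{"linear":[0,0,0],"spin":0},{"linear":[0,0,0.01],"spin":0},{"linear":[0,0,0.01],"spin":0},{"linear":[0,0,0.01],"spin":0},{"linear":[0,0,0.01],"spin":0},{"linear":[0,0,0.01],"spin":0},{"linear":[0,0,0],"spin":0}]' --claw -0.3

```text
clock: 6.12
eef_pos: [514.6, 66.8, 49.4]
ee_rot: [0.0, 0.734, -0.679, -0.0]
wrist_force: [-0.3, 0.5, -0.1]
gripper_width: 30.8
gripper_force: 0.0
```

```bash
python3 - <<'E'
from h import *
go([514.5,66.7,75])
a=cam('scene')
cv2.imwrite('pics/c7.png',crop(a['frame'],255,115,65,65,9))
E
```

```text
tcp [514.63  66.82  49.36] xax [ 0.078 -0.997  0.   ] z [-0.001 -0.    -1.   ] j [ 0.51  0.26 -0.53 -0.   -0.78 -0.43] t 6.125 w 30.8 F [-0.3  0.5 -0.1]
tool delta units/mm [ 0.0002  0.0003 -0.0513] [  0.1   0.2 -25.6]
```

View pics/c7.png

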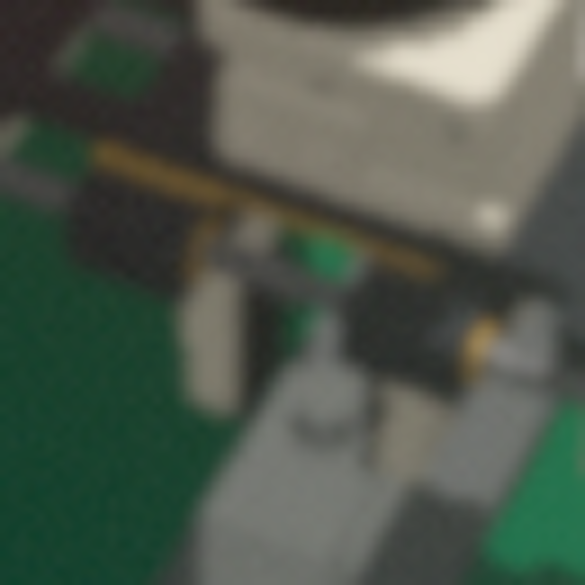

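No contact, although the reported tip height of 38 mm is below the fork's top at 62 mm. The picture shows the fingertips straddling the head, at about (279, 161) and (300, 168). So the true tips are about 34 mm higher than stated. I'll go 6 mm lower and close.

Emit:
step_arm --series '[{"linear":[0,0,0.006],"spin":0},{"linear":[0,0,0.006],"spin":0},{"linear":[0,0,0],"spin":0}]'

```text
clock: 6.55
eef_pos: [514.8, 66.9, 43.6]
ee_rot: [0.0, 0.734, -0.679, -0.0]
wrist_force: [0.6, -0.9, 0.1]
gripper_width: 31.0
gripper_force: 0.0
```

Emit:
step_arm --series '[{"linear":[0,0,0],"spin":0},{"linear":[0,0,0],"spin":0},{"linear":[0,0,0],"spin":0},{"linear":[0,0,0],"spin":0}]' --claw -1 --squeeze 20

```text
clock: 7.05
eef_pos: [515.0, 67.0, 43.9]
ee_rot: [-0.0, 0.734, -0.679, 0.0]
wrist_force: [-1.3, 1.0, -0.1]
gripper_width: 15.2
gripper_force: 20.0
```

Width 15.2 mm at 20 N means the head is held. Lift and check.

Emit:
step_arm --series '[{"linear":[0,0,-0.02],"spin":0},{"linear":[0,0,-0.04],"spin":0},{"linear":[0,0,-0.06],"spin":0},{"linear":[0,0,-0.06],"spin":0},{"linear":[0,0,0],"spin":0},{"linear":[0,0,0],"spin":0}]'

```text
clock: 7.8
eef_pos: [514.7, 66.9, 134.0]
ee_rot: [-0.0, 0.734, -0.679, -0.0]
wrist_force: [0.8, 0.3, -1.1]
gripper_width: 14.8
gripper_force: 20.0
```

```bash
python3 - <<'E'
from h import *
a=cam('scene');b=cam('top')
# tray centre from rim's bounding quad, rim height 40
for n,c,roi in(("top",b,(280,150,330,207)),("scene",a,(262,210,350,290))):
    x0,y0,x1,y1=roi
    h=cv2.inRange(cv2.cvtColor(c["frame"][y0:y1,x0:x1],cv2.COLOR_BGR2HSV),(100,120,40),(130,255,255))
    p=cv2.findNonZero(h); r=cv2.minAreaRect(p); print(n,r)
    print(onz(c,np.array(r[0])+[x0,y0],30).round(1), [onz(c,q+[x0,y0],40).round(0)[:2] for q in cv2.boxPoints(r)])
go([643,-87,150])
E
```

```text
top ((25.639659881591797, 27.87413787841797), (45.86189651489258, 37.58209228515625), 86.633544921875)
[639.7 -85.3  30. ] [array([697., -29.]), array([ 705., -131.]), array([ 580., -140.]), array([572., -39.])]
scene ((43.54443359375, 38.28303527832031), (61.855445861816406, 52.390960693359375), 24.102235794067383)
[640.  -87.2  30. ] [array([ 588., -154.]), array([568., -34.]), array([698., -29.]), array([ 708., -144.])]
tcp [514.36  66.71 133.23] xax [ 0.078 -0.997  0.   ] z [-0.001 -0.    -1.   ] j [ 0.51  0.16 -0.43 -0.   -0.98 -0.43] t 7.9 w 14.9 F [1.  0.4 0.1]
tool delta units/mm [ 0.3265 -0.2326 -0.0337] [ 163.2 -116.3  -16.9]
```

Emit:
step_arm --series '[{"linear":[0.054,-0.038,0],"spin":0},{"linear":[0.054,-0.038,0],"spin":0},{"linear":[0.054,-0.038,0],"spin":0},{"linear":[0.054,-0.038,0],"spin":0},{"linear":[0.054,-0.038,0.02],"spin":0},{"linear":[0.054,-0.038,0.04],"spin":0},{"linear":[0,0,0.05],"spin":0},{"linear":[0,0,0.05],"spin":0},{"linear":[0,0,0.03],"spin":0},{"linear":[0,0,0.015],"spin":0},{"linear":[0,0,0],"spin":0}]'

```text
clock: 9.28
eef_pos: [641.2, -85.6, 31.2]
ee_rot: [0.0, 0.734, -0.679, -0.0]
wrist_force: [-0.6, 0.4, 0.4]
gripper_width: 15.0
gripper_force: 20.0
```

Emit:
step_arm --series '[{"linear":[0,0,0],"spin":0},{"linear":[0,0,0],"spin":0},{"linear":[0,0,-0.02],"spin":0},{"linear":[0,0,-0.06],"spin":0},{"linear":[0,0,-0.08],"spin":0},{"linear":[0,0,0],"spin":0}]' --claw -0.4

```text
clock: 10.02
eef_pos: [643.9, -85.6, 116.4]
ee_rot: [-0.003, 0.734, -0.679, 0.003]
wrist_force: [0.0, -0.1, -0.9]
gripper_width: 26.4
gripper_force: 0.0
```

```bash
python3 - <<'E'
from h import *
a=cam('scene');b=cam('top')
f=a["frame"][205:295,255:355]
h=cv2.cvtColor(f,cv2.COLOR_BGR2HSV); m=cv2.inRange(h,(0,0,90),(180,70,255))
N,l,s,ce=cv2.connectedComponentsWithStats(m)
for i in range(1,N):
    if s[i,4]>8: print(s[i],ce[i]+[255,205],onz(a,ce[i]+[255,205],8).round(0))
cv2.imwrite('pics/a8.png',a["frame"]);cv2.imwrite('pics/b8.png',b["frame"])
# eye in scene/top
go([510,105,100])
E
```

```text
[77  0 11  4 27] [337.88888889 205.92592593] [647.  55.   8.]
[40  2  8 14 88] [298.64772727 213.72727273] [581.  -8.   8.]
[ 79   7  16  15 169] [341.95857988 219.18934911] [670.  28.   8.]
[63 18 10  8 53] [322.0754717  226.18867925] [641. -10.   8.]
[97 22  3 11 22] [353.40909091 232.22727273] [706.  11.   8.]
[ 53  47  24  12 112] [321.08035714 257.15178571] [673. -78.   8.]
tcp [641.55 -85.53 112.63] xax [ 0.078 -0.997 -0.   ] z [ 0.002  0.001 -1.   ] j [ 0.17  0.38 -0.18 -0.   -1.01 -0.09] t 10.125 w 26.4 F [ 0.3  0.  -0.3]
tool delta units/mm [-0.4004  0.2327  0.0249] [-200.2  116.3   12.5]
```

```bash
python3 - <<'E'
from h import *
a=cam('scene');b=cam('top')
f=lambda c,P,z:None
for n,c,z in(("top",b,62),("scene",a,62)):
    for nm,P,zz in(("hole",[514.5,66.8,62],62),("eye",[511.3,104.7,51],51)):
        u=proj(c,P)[0].round().astype(int); g=c["frame"].min(2)[u[1]-5:u[1]+6,u[0]-5:u[0]+6]
        print(n,nm,proj(c,P)[0].round(1)); print(g)
go([508.1,149.6,23])
E
```

```text
top hole [247.3 221.7]
[[127 141 139 139 137 138 137 138 138 137 138]
 [119 139 137 137 138 138 137 135 136 136 136]
 [113 139 138 135 132 132 130 136 136 137 137]
 [112 140 138 130 121 110 102 119 137 137 137]
 [113 141 135 122 110  79  66  95 129 136 136]
 [110 141 135 122 104  67  65  93 130 140 138]
 [105 142 138 129 108  78  85 113 137 139 140]
 [105 141 141 135 124 112 119 132 139 139 137]
 [102 143 140 139 138 136 140 139 139 138 138]
 [ 96 143 142 139 140 140 140 141 139 140 140]
 [ 99 143 141 140 140 140 138 134 136 139 138]]
top eye [233.4 222.8]
[[ 56  52  49  46  45  49  66  70  60  62  43]
 [ 58  52  48  47  43  53  90 105  74  62  46]
 [ 55  52  49  48  44  53 100 128  88  58  47]
 [ 57  56  50  46  43  47  84 108  84  59  46]
 [ 58  53  52  45  44  43  58  74  71  56  48]
 [ 56  54  50  47  44  41  54  72  74  54  51]
 [ 57  54  52  47  46  42  62  92  89  51  50]
 [ 60  54  55  49  43  44  76 112 103  59  53]
 [ 59  55  53  48  45  46  79 115 105  59  54]
 [ 57  55  53  50  46  44  68  94  87  61  58]
 [ 56  57  51  52  48  43  50  68  68  57  59]]
scene hole [289.9 1
[... 467 characters left out ...]
 39  35]
 [ 66  61  56  53  49  47  45  44  42  42  36]]
scene eye [296.7 155.3]
[[44 40 41 41 42 41 41 44 44 43 43]
 [42 44 42 41 44 46 43 46 45 43 43]
 [41 42 43 43 42 44 41 46 45 46 45]
 [39 43 43 42 45 44 46 43 46 43 45]
 [42 43 42 41 42 44 43 46 45 42 46]
 [40 43 39 40 40 44 43 43 45 44 45]
 [43 44 41 43 40 43 44 45 44 46 44]
 [43 43 44 43 43 44 45 45 42 46 44]
 [42 44 44 41 42 44 44 46 45 43 44]
 [48 44 44 42 44 43 43 46 46 44 42]
 [57 45 44 41 43 42 43 44 44 45 44]]
tcp [640.68 -85.67 111.02] xax [ 0.078 -0.997 -0.   ] z [-0.001  0.    -1.   ] j [ 0.17  0.38 -0.18 -0.   -1.01 -0.09] t 10.225 w 26.3 F [-1.1 -1.  -0.3]
tool delta units/mm [-0.4897  0.2276  0.1763] [-244.8  113.8   88.1]
```

Emit:
step_arm --series '[{"linear":[-0.0816,0.038,0],"spin":0},{"linear":[-0.0816,0.038,0],"spin":0},{"linear":[-0.0816,0.038,0],"spin":0},{"linear":[-0.0816,0.038,0],"spin":0},{"linear":[-0.0816,0.038,0],"spin":0},{"linear":[-0.0816,0.038,0],"spin":0},{"linear":[0,0,0.04],"spin":0},{"linear":[0,0,0.02],"spin":0},{"linear":[0,0,0],"spin":0}]' --claw -0.2

```text
clock: 11.35
eef_pos: [507.9, 148.7, 80.2]
ee_rot: [0.001, 0.734, -0.679, -0.0]
wrist_force: [0.1, 0.3, -0.7]
gripper_width: 35.0
gripper_force: 0.0
```

```bash
python3 - <<'E'
from h import *
go([508.1,149.6,23])
E
```

```text
tcp [507.9  148.68  80.23] xax [ 0.077 -0.997  0.001] z [-0.002 -0.002 -1.   ] j [ 0.66  0.24 -0.47 -0.   -0.86 -0.58] t 11.35 w 35.0 F [ 0.1  0.3 -0.7]
tool delta units/mm [-0.002  -0.0008  0.1145] [-1.  -0.4 57.2]
```

Emit:
step_arm --series '[{"linear":[-0.002,0,0.03],"spin":0},{"linear":[0,0,0.03],"spin":0},{"linear":[0,0,0.02],"spin":0},{"linear":[0,0,0.015],"spin":0},{"linear":[0,0,0.01],"spin":0},{"linear":[0,0,0.006],"spin":0},{"linear":[0,0,0],"spin":0},{"linear":[0,0,0],"spin":0}]'

```text
clock: 12.35
eef_pos: [508.6, 150.6, 26.2]
ee_rot: [-0.0, 0.734, -0.679, 0.0]
wrist_force: [-0.3, 0.3, 0.3]
gripper_width: 35.4
gripper_force: 0.0
```

Emit:
step_arm --series '[{"linear":[0,0,0],"spin":0},{"linear":[0,0,0],"spin":0},{"linear":[0,0,0],"spin":0},{"linear":[0,0,0],"spin":0},{"linear":[0,0,0],"spin":0}]' --claw -1 --squeeze 25

```text
clock: 12.98
eef_pos: [506.8, 149.9, 25.7]
ee_rot: [0.001, 0.734, -0.679, -0.001]
wrist_force: [-6.9, 1.1, 5.6]
gripper_width: 16.0
gripper_force: 25.0
```

```bash
python3 - <<'E'
from h import *
go([508.1,149.6,23])
E
```

```text
tcp [506.79 149.87  25.75] xax [ 0.078 -0.997  0.001] z [-0.003 -0.001 -1.   ] j [ 0.66  0.31 -0.53 -0.   -0.73 -0.58] t 12.975 w 16.0 F [-6.9  1.1  5.6]
tool delta units/mm [ 0.0007 -0.0026  0.0055] [ 0.4 -1.3  2.7]
```

Emit:
step_arm --series '[{"linear":[0,0.003,0],"spin":0},{"linear":[0,0,0],"spin":0},{"linear":[0,0,0],"spin":0}]'

```text
clock: 13.35
eef_pos: [506.8, 150.0, 25.8]
ee_rot: [0.0, 0.734, -0.679, 0.0]
wrist_force: [-1.0, -3.0, 0.1]
gripper_width: 15.9
gripper_force: 25.0
```

Emit:
step_arm --series '[{"linear":[0.01,0,0],"spin":0},{"linear":[0.016,0,0],"spin":0},{"linear":[0.016,0,0],"spin":0},{"linear":[0.016,0,0],"spin":0},{"linear":[0.012,0,0],"spin":0},{"linear":[0.006,0,0],"spin":0},{"linear":[0,0,0],"spin":0},{"linear":[0,0,0],"spin":0},{"linear":[0,0,0],"spin":0}]'

```text
clock: 14.48
eef_pos: [510.1, 112.2, 25.8]
ee_rot: [0.0, 0.734, -0.679, 0.0]
wrist_force: [4.2, -2.9, -6.7]
gripper_width: 15.6
gripper_force: 25.0
```

```bash
python3 - <<'E'
from h import *
go([511,111.9,23])
E
```

```text
tcp [510.08 112.21  25.81] xax [ 0.078 -0.997  0.   ] z [ 0. -0. -1.] j [ 0.59  0.3  -0.55  0.   -0.72 -0.52] t 14.475 w 15.6 F [ 4.2 -2.9 -6.7]
tool delta units/mm [ 0.0008 -0.0018  0.0056] [ 0.4 -0.9  2.8]
```

Emit:
step_arm --series '[{"linear":[0,0,0],"spin":0},{"linear":[0,0,0],"spin":0},{"linear":[0,0,0],"spin":0},{"linear":[0,0,-0.04],"spin":0},{"linear":[0,0,-0.08],"spin":0},{"linear":[0,0,-0.09],"spin":0},{"linear":[0,0,0],"spin":0}]' --claw -0.2

```text
clock: 15.35
eef_pos: [512.1, 113.7, 134.7]
ee_rot: [-0.003, 0.734, -0.679, 0.001]
wrist_force: [0.4, 0.6, 0.0]
gripper_width: 35.1
gripper_force: 0.0
```

```bash
python3 - <<'E'
from h import *
go([413,-360,130])
E
```

```text
tcp [512.11 113.75 134.73] xax [ 0.079 -0.997 -0.003] z [ 0.006  0.003 -1.   ] j [ 0.59  0.17 -0.42  0.   -0.97 -0.52] t 15.35 w 35.1 F [0.4 0.6 0. ]
tool delta units/mm [0.929  0.2721 0.005 ] [464.5 136.1   2.5]
```

Emit:
step_arm --series '[{"linear":[0.0925,0.0272,0],"spin":0},{"linear":[0.0925,0.0272,0],"spin":0},{"linear":[0.0925,0.0272,0],"spin":0},{"linear":[0.0925,0.0272,0],"spin":0},{"linear":[0.0925,0.0272,0],"spin":0},{"linear":[0.0925,0.0272,0],"spin":0},{"linear":[0.0925,0.0272,0],"spin":0},{"linear":[0.0925,0.0272,0],"spin":0},{"linear":[0.0925,0.0272,0],"spin":0},{"linear":[0.0925,0.0272,0],"spin":0},{"linear":[0,0,0],"spin":0},{"linear":[0,0,0],"spin":0}]'

```text
clock: 16.85
eef_pos: [409.8, -358.9, 130.1]
ee_rot: [0.0, 0.734, -0.679, -0.001]
wrist_force: [-0.0, 0.4, 0.4]
gripper_width: 35.1
gripper_force: 0.0
```

```bash
python3 - <<'E'
from h import *
go([413,-360,42.5])
b=cam('top');a=cam('scene')
cv2.imwrite('pics/b9.png',b['frame']);cv2.imwrite('pics/a9.png',a['frame'])
o=cv2.imread('pics/top0.png')
# rod check: profiles along jig axis in top view before/after, at z=62 (grip) and z=46 (rod)
def prof(fr,z,yo=0):
    P=np.array([[514.6+.077*t+ .997*yo,66.9-.997*t+.077*yo,z] for t in range(-125,45,1)]); uv=proj(b,P).astype(np.float32)
    return cv2.remap(fr.min(2),uv[:,0].reshape(1,-1),uv[:,1].reshape(1,-1),cv2.INTER_LINEAR)[0]
for nm,f in(("old",o),("new",b['frame'])):
    print(nm,"grip z62 edge", list(zip(range(-125,45,3),prof(f,56,0)[::3])))
u=proj(b,[514.6,66.9,62])[0].round().astype(int); print(u,b["frame"].min(2)[u[1]-5:u[1]+6,u[0]-9:u[0]+7])
u=proj(a,[514.6,66.9,62])[0].round().astype(int); print(u,a["frame"].min(2)[u[1]-6:u[1]+6,u[0]-6:u[0]+7])
E
```

```text
tcp [ 409.77 -358.91  130.14] xax [ 0.077 -0.997 -0.001] z [-0.001  0.001 -1.   ] j [-0.36  0.21 -0.38 -0.   -0.98  0.44] t 16.85 w 35.1 F [-0.   0.4  0.4]
tool delta units/mm [ 0.0028 -0.0065  0.1753] [ 1.4 -3.2 87.6]
old grip z62 edge [(-125, np.uint8(211)), (-122, np.uint8(217)), (-119, np.uint8(216)), (-116, np.uint8(217)), (-113, np.uint8(219)), (-110, np.uint8(220)), (-107, np.uint8(219)), (-104, np.uint8(215)), (-101, np.uint8(212)), (-98, np.uint8(204)), (-95, np.uint8(172)), (-92, np.uint8(137)), (-89, np.uint8(130)), (-86, np.uint8(132)), (-83, np.uint8(135)), (-80, np.uint8(136)), (-77, np.uint8(131)), (-74, np.uint8(146)), (-71, np.uint8(207)), (-68, np.uint8(226)), (-65, np.uint8(223)), (-62, np.uint8(220)), (-59, np.uint8(219)), (-56, np.uint8(214)), (-53, np.uint8(208)), (-50, np.uint8(206)), (-47, np.uint8(212)), (-44, np.uint8(197)), (-41, np.uint8(100)), (-38, np.uint8(69)), (-35, np.uint8(92)), (-32, np.uint8(170)), (-29, np.uint8(216)), (-26, np.uint8(155)), (-23, np.uint8(114)), (-20, np.uint8(193)), (-17, np.uint8(243)), (-14, np.uint8(240)), (-11, np.uint8(230)
[... 2355 characters left out ...]
248 245 238 238 239 238 232]]
[290 164] [[113 162 189 200 203 203 202 201 198 195 195 198 196]
 [143 179 197 203 204 203 203 202 202 201 201 200 200]
 [171 192 200 202 201 197 196 195 197 200 202 202 201]
 [186 199 201 201 193 184 176 176 181 192 199 202 201]
 [195 202 201 195 182 163 149 147 160 180 194 199 201]
 [201 202 201 192 175 155 140 136 146 173 192 199 201]
 [202 202 200 195 183 170 159 152 159 179 196 200 200]
 [202 203 202 200 195 187 180 175 179 191 199 200 197]
 [202 202 203 202 201 197 193 191 194 197 200 199 191]
 [202 202 202 203 203 201 200 199 200 200 200 197 183]
 [202 202 202 202 202 202 202 201 201 201 200 190 171]
 [202 202 202 202 202 202 201 201 201 201 195 181 160]]
```

Emit:
step_arm --series '[{"linear":[0.003,-0.0046,0.04],"spin":0},{"linear":[0,0,0.05],"spin":0},{"linear":[0,0,0.04],"spin":0},{"linear":[0,0,0.025],"spin":0},{"linear":[0,0,0.015],"spin":0},{"linear":[0,0,0.005],"spin":0},{"linear":[0,0,0],"spin":0},{"linear":[0,0,0],"spin":0}]'

```text
clock: 17.95
eef_pos: [413.1, -360.7, 43.9]
ee_rot: [-0.0, 0.734, -0.679, 0.0]
wrist_force: [-0.3, 0.3, 0.1]
gripper_width: 34.8
gripper_force: 0.0
```

Emit:
step_arm --series '[{"linear":[0,0,0],"spin":0},{"linear":[0,0,0],"spin":0},{"linear":[0,0,0],"spin":0},{"linear":[0,0,0],"spin":0},{"linear":[0,0,0],"spin":0}]' --claw -1 --squeeze 30

```text
clock: 18.58
eef_pos: [412.8, -360.5, 43.5]
ee_rot: [0.0, 0.734, -0.679, 0.0]
wrist_force: [-0.5, -0.5, 2.7]
gripper_width: 19.0
gripper_force: 30.0
```

```bash
python3 - <<'E'
from h import *
go([413,-360,42.5])
E
```

```text
tcp [ 412.8  -360.55   43.47] xax [ 0.078 -0.997  0.   ] z [ 0. -0. -1.] j [-0.36  0.31 -0.47  0.   -0.79  0.44] t 18.575 w 19.0 F [-0.5 -0.5  2.7]
tool delta units/mm [-0.0011 -0.0005  0.0019] [-0.5 -0.2  1. ]
```

Emit:
step_arm --series '[{"linear":[0,0,-0.02],"spin":0},{"linear":[0,0,-0.04],"spin":0},{"linear":[0,0,-0.06],"spin":0},{"linear":[0,0,-0.07],"spin":0},{"linear":[0,0,-0.07],"spin":0},{"linear":[0,0,0],"spin":0},{"linear":[0,0,0],"spin":0}]'

```text
clock: 19.45
eef_pos: [412.4, -360.1, 173.2]
ee_rot: [-0.0, 0.734, -0.679, -0.0]
wrist_force: [-0.4, 0.9, -1.0]
gripper_width: 18.8
gripper_force: 30.0
```

```bash
python3 - <<'E'
from h import *
go([513.8,66.9,110])
E
```

```text
tcp [ 412.36 -360.13  173.18] xax [ 0.078 -0.997 -0.001] z [ 0.     0.001 -1.   ] j [-0.36  0.17 -0.32 -0.   -1.08  0.44] t 19.45 w 18.8 F [-0.4  0.9 -1. ]
tool delta units/mm [-0.8357 -0.2686  0.1268] [-417.8 -134.3   63.4]
```

Emit:
step_arm --series '[{"linear":[-0.0836,-0.0269,0],"spin":0},{"linear":[-0.0836,-0.0269,0],"spin":0},{"linear":[-0.0836,-0.0269,0],"spin":0},{"linear":[-0.0836,-0.0269,0],"spin":0},{"linear":[-0.0836,-0.0269,0],"spin":0},{"linear":[-0.0836,-0.0269,0],"spin":0},{"linear":[-0.0836,-0.0269,0],"spin":0},{"linear":[-0.0836,-0.0269,0],"spin":0},{"linear":[-0.0836,-0.0269,0],"spin":0},{"linear":[-0.0836,-0.0269,0],"spin":0},{"linear":[0,0,0.05],"spin":0},{"linear":[0,0,0.05],"spin":0}]'

```text
clock: 20.95
eef_pos: [513.5, 67.2, 121.5]
ee_rot: [0.001, 0.735, -0.679, -0.0]
wrist_force: [0.6, -0.2, -0.5]
gripper_width: 18.6
gripper_force: 30.0
```

Emit:
step_arm --series '[{"linear":[0,0,0.02],"spin":0},{"linear":[0,0,0],"spin":0},{"linear":[0,0,0],"spin":0},{"linear":[0,0,0],"spin":0}]'

```text
clock: 21.45
eef_pos: [514.8, 66.8, 114.2]
ee_rot: [-0.001, 0.734, -0.679, 0.0]
wrist_force: [0.4, -0.6, -1.0]
gripper_width: 18.7
gripper_force: 30.0
```

```bash
python3 - <<'E'
from h import *
go([513.8,66.9,95])
a=cam('scene')
t=bot.observe()["eef_pos"]; zb=15+t[2]-43.5
print("pin tip z",zb,"expected tip px",proj(a,[t[0],t[1],zb]),"hole px",proj(a,[514.6,66.9,62]))
cv2.imwrite('pics/c10.png',crop(a['frame'],262,125,60,50,13))
E
```

```text
tcp [514.81  66.8  114.24] xax [ 0.078 -0.997 -0.001] z [ 0.001  0.001 -1.   ] j [ 0.51  0.18 -0.46  0.   -0.93 -0.43] t 21.45 w 18.7 F [ 0.4 -0.6 -1. ]
tool delta units/mm [-0.0003  0.0021  0.0385] [-0.2  1.  19.2]
pin tip z 85.62330889157425 expected tip px [[290.3318119  156.78342184]] hole px [[290.00960082 163.63192104]]
```

View pics/c10.png

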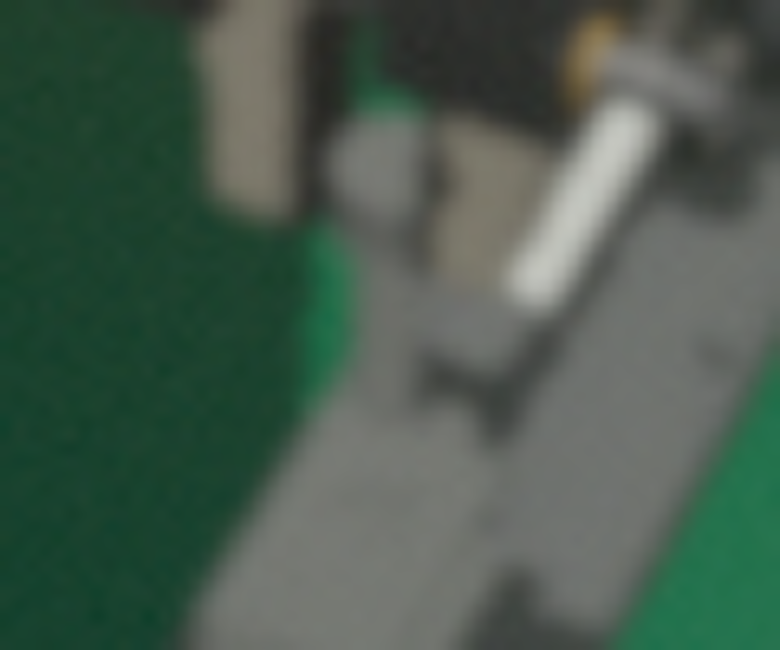

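The pin hangs upright, tip near pixel (291, 157). Relative to the hole that is about 1 mm too far in +x, which agrees with the tool reading. I'll correct this and lower it.

Emit:
step_arm --series '[{"linear":[0,0.002,0.015],"spin":0},{"linear":[0,0,0.02],"spin":0},{"linear":[0,0,0.01],"spin":0},{"linear":[0,0,0.006],"spin":0},{"linear":[0,0,0.006],"spin":0},{"linear":[0,0,0.006],"spin":0},{"linear":[0,0,0],"spin":0}]'

```text
clock: 22.38
eef_pos: [513.3, 66.7, 81.7]
ee_rot: [0.0, 0.734, -0.679, -0.0]
wrist_force: [1.1, 1.0, -1.1]
gripper_width: 18.9
gripper_force: 30.0
```

Emit:
step_arm --series '[{"linear":[0,0,0.006],"spin":0},{"linear":[0,0,0.006],"spin":0},{"linear":[0,0,0.006],"spin":0},{"linear":[0,0,0.006],"spin":0},{"linear":[0,0,0.006],"spin":0},{"linear":[0,0,0],"spin":0}]'

```text
clock: 23.12
eef_pos: [513.2, 66.7, 66.6]
ee_rot: [0.0, 0.734, -0.679, -0.0]
wrist_force: [0.4, -0.3, -1.2]
gripper_width: 18.8
gripper_force: 30.0
```

Emit:
step_arm --series '[{"linear":[0,0,0.006],"spin":0},{"linear":[0,0,0.006],"spin":0},{"linear":[0,0,0.006],"spin":0},{"linear":[0,0,0.006],"spin":0},{"linear":[0,0,0.006],"spin":0},{"linear":[0,0,0.006],"spin":0},{"linear":[0,0,0],"spin":0}]'

```text
clock: 24.0
eef_pos: [513.3, 66.7, 48.6]
ee_rot: [0.0, 0.734, -0.679, -0.0]
wrist_force: [2.5, 1.0, -1.5]
gripper_width: 18.7
gripper_force: 30.0
```

Emit:
step_arm --series '[{"linear":[0,0,0.004],"spin":0},{"linear":[0,0,0.003],"spin":0},{"linear":[0,0,0.003],"spin":0},{"linear":[0,0,0],"spin":0},{"linear":[0,0,0],"spin":0}]'

```text
clock: 24.62
eef_pos: [513.5, 66.7, 44.5]
ee_rot: [-0.0, 0.734, -0.679, 0.0]
wrist_force: [-1.7, 2.0, 6.8]
gripper_width: 18.4
gripper_force: 30.0
```

The head seats at the expected height: z 44.5 with 7 N of upward force. I'll release and retreat.

Emit:
step_arm --series '[{"linear":[0,0,0.002],"spin":0},{"linear":[0,0,0],"spin":0}]'

```text
clock: 24.88
eef_pos: [513.5, 66.8, 44.4]
ee_rot: [-0.0, 0.734, -0.679, 0.0]
wrist_force: [-5.4, 1.7, 16.8]
gripper_width: 18.7
gripper_force: 30.0
```

Emit:
step_arm --series '[{"linear":[0,0,0],"spin":0},{"linear":[0,0,0],"spin":0},{"linear":[0,0,0],"spin":0},{"linear":[0,0,-0.02],"spin":0},{"linear":[0,0,-0.06],"spin":0},{"linear":[0,0,-0.08],"spin":0},{"linear":[0.08,0,0],"spin":0},{"linear":[0.08,0,0],"spin":0},{"linear":[0.08,-0.02,0],"spin":0},{"linear":[0.08,-0.02,0],"spin":0},{"linear":[0.08,0,0],"spin":0},{"linear":[0,0,0],"spin":0}]' --claw -0.2

```text
clock: 26.38
eef_pos: [548.7, -133.5, 123.0]
ee_rot: [0.0, 0.733, -0.68, -0.0]
wrist_force: [-0.6, -0.2, 0.1]
gripper_width: 35.0
gripper_force: 0.0
```

```bash
python3 - <<'E'
from h import *
a=cam('scene');b=cam('top'); go([514,67,100])
# head top centre (z 78) and grip position, compare views with pre-insertion pictures
for n,c,o in(("top",b,cv2.imread('pics/b9.png')),("scene",a,cv2.imread('pics/a9.png'))):
    u=proj(c,[514.6,66.9,78])[0]; i=u.round().astype(int); print(n,u.round(1)); print(c["frame"].min(2)[i[1]-7:i[1]+9,i[0]-8:i[0]+9])
f=a["frame"][205:295,255:355]
m=cv2.inRange(cv2.cvtColor(f,cv2.COLOR_BGR2HSV),(0,0,90),(180,70,255))
N,l,s,ce=cv2.connectedComponentsWithStats(m)
print([(s[i,4],(ce[i]+[255,205]).round(1)) for i in range(1,N) if s[i,4]>30])
E
```

```text
tcp [ 548.63 -131.53  123.09] xax [ 0.077 -0.997 -0.   ] z [-0.  0. -1.] j [ 0.11  0.25 -0.35 -0.   -0.98 -0.03] t 26.475 w 35.3 F [-1.2  0.5  0.2]
tool delta units/mm [-0.4012  0.0386  0.0462] [-200.6   19.3   23.1]
top [246.7 221.2]
[[88 87 86 85 84 85 83 83 81 78 77 76 75 72 66 62 55]
 [88 86 87 86 86 85 82 83 81 78 76 76 71 68 66 60 55]
 [89 85 87 87 86 84 82 83 80 77 77 76 71 64 60 57 54]
 [89 85 86 86 84 85 82 82 79 78 78 75 71 63 57 55 52]
 [87 87 86 87 85 82 83 80 80 78 75 76 73 63 59 58 54]
 [87 86 86 85 83 83 83 81 79 78 74 74 69 61 59 56 52]
 [88 87 87 84 83 83 82 81 78 77 75 71 67 62 60 54 54]
 [87 86 86 86 83 81 81 81 78 78 73 71 67 60 58 58 54]
 [87 88 84 83 82 81 80 82 78 77 72 70 70 63 59 53 53]
 [87 85 84 83 84 83 81 79 79 76 73 71 64 61 56 52 57]
 [87 84 84 82 86 82 80 78 79 78 73 71 65 62 55 50 54]
 [87 85 84 83 81 81 82 79 78 75 75 71 67 64 57 54 51]
 [86 85 86 83 82 84 80 78 78 75 71 72 67 61 58 53 52]
 [85 85 85 84 83 79 81 80 78 75 72 72 64 60 56 54 52]
 [86 83 84 82 80 80 78 78 78 73 73 66 67 60 58 53 49]
 [87 87 84 81 81 79 81 77 74 74 71 70 63 60 56 54 52]]

[... 654 characters left out ...]
193]
 [183 155 129 111 104 107 115 121 120 119 118 122 141 173 194 202 200]
 [167 140 121 109  99 100 107 111 113 113 110 116 145 178 198 203 197]
 [147 128 119 112 104  96  97 101 104 101 101 115 153 184 199 200 190]
 [132 121 119 116 111 103  97  97  97  97 103 126 164 191 200 197 179]
 [123 119 118 119 117 111 105 102 103 112 129 151 178 196 199 188 165]
 [120 119 119 118 119 117 114 114 121 139 163 179 192 198 194 177 162]
 [119 119 119 120 121 120 118 125 142 167 186 196 200 198 186 168 167]]
[(np.int32(515), array([340.8, 214.4])), (np.int32(46), array([275.3, 214.7])), (np.int32(36), array([264.2, 222.5])), (np.int32(75), array([288.6, 225.2])), (np.int32(119), array([321.2, 257. ]))]
```

```bash
python3 -c "
from workcell import bot
print(bot.sign_off())"
```

```text
the job is handed in; nothing more can be done
None
```

I handed the job in at about 26.5 s without a verdict coming back: the old pin is in the small blue tray, the eye lines up to about 0.5 mm by camera, and the long pin is released with its head pressed home on the fork at about 17 N; that seating is judged from contact height and force, since I took no clear picture of it afterwards.

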